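# Stow the chuck key in the latched bench box

### The arm

A 6-joint arm with a two-finger parallel gripper is mounted at the origin on the work surface. World frame = base frame: x ahead of the robot, y to its left, z up, the work surface at z = 0. Lengths are in m, angles in rad, forces in N, time in s.
With the tool pointing down it reaches from about 0.3 to 0.875 m from the base axis. Payload 6.4 kg.
Tool frame: the origin (TCP) lies midway between the tips of the shut fingers; the grasp point (between the pads) lies 19 mm behind it; z points along the fingers, y is the line along which they close (so a half turn about z gives the same grasp; the last joint's range is limited). The gripper opens to 85 mm and grips with 20 to 120 N. Pads are 22 mm wide; open, the fingers measure 114 mm over their backs; the gripper's body (76 mm by 85 mm) begins 54 mm behind the grasp point. The pads swing forward as they close: fully open they stand 13 mm farther back than shut.
Start: joints at [0.987, 0.181, 1.607, -0, 1.354, -0.206], TCP at [0.212, 0.534, 0.231] pointing down, gripper open.
Joint ranges: [-2.99, 2.99], [-0.89, 2.07], [0.3, 2.58], [-1.14, 4.28], [0, 2.63], [-3.12, 3.12]. Speed limits (rad/s): [2.57, 2.57, 3.01, 3.14, 3.14, 3.14].

### API

Orientations are given as a unit quaternion [w, x, y, z].
In Python, from bench import sensors, vision, ctrl gives the robot as it stands.
- The arm moves only by the tool carry_out, never from a script. Its argument "deltas" is text: rows parted by semicolons, each of 7 numbers parted by spaces: the shift along the tool's x, y, z in mm, then the turn, a rotation vector about the tool's x, y, z in rad, then the closure, from 0 (fully open) to 1 (shut). In form: tx ty tz ax ay az claw; .... A call has 1 to 12 rows; each row is the pose to reach, as a shift and turn from the pose commanded when the call began, along the tool's axes at that moment; what a row does not reach only later rows make up. A row lasts 1/8 s, in which the tool goes at most 62.5 mm and 10.7 degrees, less where a joint would pass 70% of its speed; a pose out of reach is approached as far as the arm can. A call with a gripper value outside its range is refused whole. The fingers move at their own pace and stop on an object; the grip force is fixed at half the most. Time passes only in rows, so rows that repeat a pose let the fingers close. It gives the time, the measured TCP pose, the force, the opening and the grip force at its end, in the units of the state.
- sensors.get_obs(): the state, without advancing time (a new reading comes with each control period).
- vision.camera(name): name is "scene" or "top" or "wrist"; returns the picture (400x640x3 uint8, blue, green, red); there is no depth.
- vision.camera_model(name): a dict with "K" (3x3 intrinsics, pixels), "extrinsics" (4x4, takes a point from world to camera coordinates); the wrist camera has in their place "hand_eye" (4x4, takes a point from camera to tool coordinates, whose origin is the TCP and whose axes are the flange's). Camera axes: x right, y down, z forward; pixel columns grow to the right and rows downward; lengths in m; the calibration is good to about 2 mm. A picture is of the moment at which its call begins: read the wrist's pose just before it. camera_model takes no time and is no camera call.
- ctrl.hand_in(): hands the job in; it is judged then, once.
The state is a dict: "time_s": time; "q": joint angles; "dq": joint speeds; "joint_efforts": joint torques, N m; "eef_pos": TCP position; "eef_rot": TCP orientation; "wrist_force": force on the tool from outside, world axes, zero at the start; "torque": the same for the moment, N m; "opening": opening from 0.0 (shut) to 1.0 (fully open); "grasp_force": force on a finger pad.
Only numpy, scipy, OpenCV 4.12 (cv2) and the standard library are available. Lean on these libraries where they do the work, as an engineer would, in place of code of your own. Each camera call takes 0.05 s, during which the arm holds its last target. There are 200 camera calls.

### The job

Put the chuck key away: open the blue bench box by pulling up the steel paddle recessed in its lid, raise the lid until it stands open, and lay the key (do not drop it) flat in the empty front tray. Then swing the lid down and press it fully home so that it latches, with the paddle lying flush again. Leave everything else on the bench where it is.

Things in the scene. Friction and masses are not known exactly. Their poses are not given: they have to be found in the camera images.
- lid (a joint): Lid angle about its far hinge: 0 shut, 1.25 rad fully open (stop). Sprung, damped hinge: let go below 0.7 rad the lid sinks, above 0.87 it rises by itself to 1.25 in about 1 s and stays. Latched, it lifts only 0.01 rad. Sinking, it stops ajar (0.05 to 0.09 rad) on the latch; some 15 N pressed near the front edge snap it home (below 0.01).
- paddle (a joint): Angle of the paddle relative to the lid: 0 flush, 0.6 rad pulled up to its stop. A light spring returns it to 0. The latch lets go from about 0.3 rad; pulled further up, the paddle lifts the lid along. It must be free to move when the lid is pressed shut: press on the plain lid plate, not on the paddle.
- paddle_grip (a point): Centre of the paddle's gripping part: a bright steel bar 34 mm wide (y), 14 mm thick (z), top flush with the lid, red stripe at its free end, which is 17 mm from here in +x. Dish room around it when shut: 53 mm to each side of the bar, 25 mm past the free end, dish floor 24 mm below this point. Axes at rest: x towards the lid hinge, y along it, z up.
- paddle_pivot (a point): Pivot of the paddle near the front edge of the lid: an axis along y, 212 mm in -x from the lid hinge and 5 mm below it (lid axes). The grip point is 60 mm in +x and 3 mm in +z from it (paddle axes). Pulling the free end up turns the paddle about -y.
- lid_hinge (a point): Middle of the lid's hinge line, at the far top edge of the box, 115 mm above the bench. Axes of the lid: y along the hinge, z out of its upper face, -x to its front edge; it opens about +y. Blue plate: x -240 to 0, y -155 to 155, z 0 to 5 mm. The black dish takes x -205 to -110, |y| below 70, and a notch |y| below 20 to x = -224 mm; the rest is plain plate.
- lid_front (a point): Middle of the lid's front edge, on its upper face, 240 mm from the hinge; shut it is 120 mm above the bench, fully open about 345 mm. Axes of the lid.
- tray_floor (a point): Centre of the floor of the empty front tray inside the blue box, 50 mm above the bench. Axes: x from the box front towards the hinge, y along its width, z up. Tray 122 mm (x) by 302 mm (y); front and side walls 65 mm high above the floor; at the back a divider 28 mm high. With the lid shut, the latch hook hangs to 24 mm above the floor near the front wall.
- bench_box: Blue steel box, fixed to the bench, 240 (x) by 310 (y) by 115 mm high, lid shut 120 mm. Origin under its centre, +x towards the hinge side. Its rear tray holds three steel jaws.
- chuck_key: The steel T-handled chuck key, body frame at its underside below the balance point; same axes as point key_mid. 0.33 kg or so.
- key_mid (a point): Balance point of the chuck key on the axis of its round steel shank, 18 mm thick, 9 mm above what it lies on. x along the shank towards the square end, z up. Shank from -46 to +64 mm in x, then a 13 mm square end to +84; at -46 a cross bar along y with black balls of 18 mm, 82 mm over all. Red band at +45 to +57.
- spanner: A steel open-ended spanner 160 mm long lying near the key, not the key; must stay where it is
- tap_case_a: Black plastic case 90 x 120 x 35 mm at the back of the bench; must stay where it is
- tap_case_b: Black plastic case 90 x 120 x 35 mm at the back of the bench; must stay where it is
- oil_bottle: Yellow bottle, 60 mm in diameter, 150 mm high, left of the box; must stay where it is
- bench_brush: Bench brush, 200 mm long, near the robot; must stay where it is
- stud_tray: White tray of studs, 150 x 110 x 50 mm, left of the box; must stay where it is
Things that resemble listed ones, but are neither listed nor needed, are in the scene too. Of the things that look like the chuck_key, take the one that is farthest to the robot's right at the start.

How it is judged:
By the outcome, as a careful person would: the job done as asked, in the order asked, and still so for the second after the job is handed in, with the robot touching nothing.
It also fails if it takes over 70 s, if anything falls off the work surface, if the arm or the gripper's body presses on something with over 40 N, if the wrist force passes 120 N, or if a joint passes its speed limit or range.

## Working session

There is one attempt and no reset: what is moved stays moved. The work goes in short steps, Python scripts to look and compute and a tool call to move; the robot and the scene stay as the last step left them, time stands still between calls to the robot, and variables do not carry over. Pictures are saved under pics/ and viewed, at most 10 in all, crops included, and the job is handed in when it is done.

Besides the shell and the picture viewer there is one more tool, called after ">>>" by a JSON object that holds its "method" and its "body", one argument or row to a line. carry_out: Moves the arm, as the interface text tells. Its arguments: {"type":"object","properties":{"deltas":{"type":"string"}},"required":["deltas"]}

```bash
mkdir -p pics; cat > h.py <<'E'
import numpy as np, cv2
from scipy.spatial.transform import Rotation as R
from bench import sensors, vision, ctrl
def pose():
    o=sensors.get_obs(); q=o['eef_rot']; T=np.eye(4)
    T[:3,:3]=R.from_quat([q[1],q[2],q[3],q[0]]).as_matrix(); T[:3,3]=o['eef_pos']; return T
def cam(name):
    T=pose(); im=vision.camera(name); m=vision.camera_model(name); K=np.array(m['K'])
    C=T@np.array(m['hand_eye']) if name=='wrist' else np.linalg.inv(np.array(m['extrinsics']))
    return im,K,C
def ray(K,C,p):
    d=C[:3,:3]@np.linalg.inv(K)@np.array([p[0],p[1],1.]); return C[:3,3],d/np.linalg.norm(d)
def onz(K,C,p,z):
    o,d=ray(K,C,p); return o+d*(z-o[2])/d[2]
def two(r1,r2):
    A=np.c_[r1[1],-r2[1]]; s=np.linalg.lstsq(A,r2[0]-r1[0],rcond=None)[0]
    a=r1[0]+s[0]*r1[1]; b=r2[0]+s[1]*r2[1]; return (a+b)/2,np.linalg.norm(a-b)
def px(K,C,X):
    c=np.linalg.inv(C)@np.r_[X,1]; u=K@c[:3]; return u[:2]/u[2]
E
python3 - <<'E'
from h import *
for n in ['scene','top','wrist']:
    im,K,C=cam(n); cv2.imwrite(f'pics/{n}0.png',im); np.savez(f'{n}0.npz',K=K,C=C,im=im); print(n,C.round(3).tolist(),K[0,0])
print(sensors.get_obs())
E
```

```text
scene [[-0.622, 0.554, -0.553, 1.403], [0.782, 0.458, -0.422, 0.681], [0.019, -0.695, -0.718, 1.219], [0.0, 0.0, 0.0, 1.0]] 513.9497378554216
top [[0.054, -0.977, 0.206, 0.355], [-0.999, -0.054, 0.008, 0.051], [0.003, -0.206, -0.978, 1.181], [0.0, 0.0, 0.0, 1.0]] 369.4291841241692
wrist [[0.368, 0.882, 0.295, 0.136], [0.93, -0.348, -0.118, 0.565], [-0.002, 0.318, -0.948, 0.373], [0.0, 0.0, 0.0, 1.0]] 343.41176232433855
{'time_s': 0.15, 'q': array([ 9.86716269e-01,  1.81360435e-01,  1.60776641e+00,  1.18045570e-05,
        1.35378956e+00, -2.06331859e-01]), 'dq': array([ 1.03722864e-03, -1.49145729e-03, -2.84669170e-03,  1.23512616e-05,
       -8.28499183e-04,  2.65982705e-04]), 'joint_efforts': array([ 9.77451382e-04, -4.45268798e+01, -3.51688957e+01, -3.45347808e-04,
        5.87955627e-03,  5.16807930e-06]), 'eef_pos': array([0.21184123, 0.53411067, 0.23060245]), 'eef_rot': array([-2.60140359e-04,  1.87754347e-01,  9.82215795e-01, -6.08639160e-04]), 'wrist_force': array([ 0.53868032,  0.55408258, -0.02061502]), 'torque': array([ 0.01751879, -0.03058128, -0.00910741]), 'grasp_force': 0.0, 'opening': 1.0014933906668644}
```

View pics/top0.png

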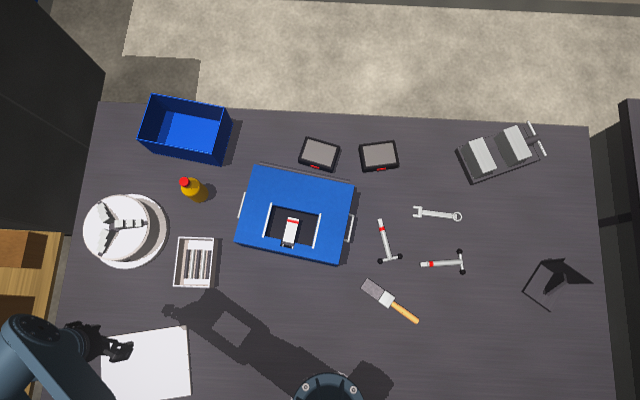

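View pics/scene0.png

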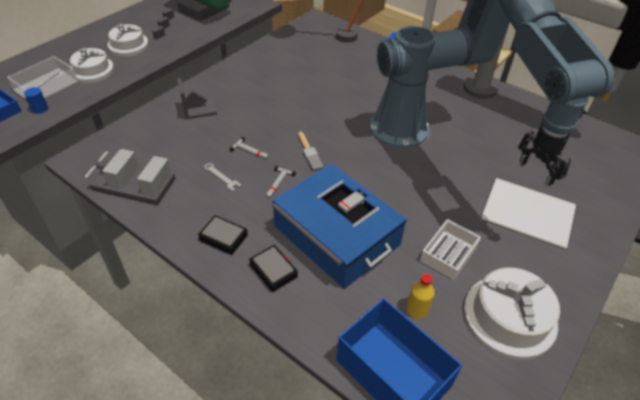

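The top view shows the blue bench box at (297,213) with its paddle's red stripe at (292,222). The open blue bin at (187,130) is a decoy. Things that could be taken for the key, in top view pixels:
- T-key A at (386,240), red band at (380,228)
- T-key B at (443,263), red band at (431,264)
- the spanner at (437,213)

Image right is the robot's right, so I choose key B. In the scene view key B is at (248,148), key A at (281,181) and the spanner at (222,176).

```bash
python3 - <<'E'
from h import *
t=np.load('top0.npz'); s=np.load('scene0.npz')
def masks(im):
    h=cv2.cvtColor(im,cv2.COLOR_BGR2HSV)
    blue=cv2.inRange(h,(105,140,60),(125,255,255)); red=cv2.inRange(h,(0,120,90),(8,255,255))|cv2.inRange(h,(172,120,90),(180,255,255))
    return blue,red
for n,d in (('top',t),('scene',s)):
    b,r=masks(d['im'])
    c,_,st,ce=0,0,0,0
    k,l,st,ce=cv2.connectedComponentsWithStats(r)
    for i in range(1,k):
        if st[i,4]>6: print(n,'red',ce[i].round(1),st[i,4])
    cs,_=cv2.findContours(b,cv2.RETR_EXTERNAL,cv2.CHAIN_APPROX_NONE)
    for q in cs:
        if cv2.contourArea(q)>1500: print(n,'blue',cv2.approxPolyDP(cv2.convexHull(q),6,True)[:,0].tolist())
K,C=t['K'],t['C']
for nm,p,z in [('bandB',(431,264),.009),('barB',(461,262),.009),('bandA',(380,228),.009),('stripe',(292,222),.118),('hl',(258,164),.12),('hr',(355,183),.12),('fl',(235,241),.12),('fr',(342,264),.12)]: print(nm,onz(K,C,p,z).round(3))
cv2.imwrite('pics/c1.png',cv2.resize(np.hstack([t['im'][195:285,350:480],s['im'][125:215,190:320]]),None,fx=3,fy=3,interpolation=cv2.INTER_CUBIC))
E
```

```text
top red [314.2 166.3] 17
top red [381.  168.6] 20
top red [183.5 181.2] 78
top red [292.5 221. ] 28
top red [381.4 228.3] 20
top red [430.6 263.4] 23
top blue [[254, 164], [354, 186], [338, 264], [233, 241]]
top blue [[151, 93], [225, 109], [232, 126], [221, 166], [155, 153], [136, 139]]
scene red [258.  153.2] 10
scene red [273.  187.9] 8
scene red [343.1 202.7] 10
scene red [426.2 278.6] 107
scene blue [[339, 337], [384, 299], [461, 365], [439, 399], [376, 399], [337, 360]]
scene blue [[330, 165], [404, 218], [399, 243], [345, 286], [275, 224], [274, 200]]
bandB [ 0.447 -0.305  0.009]
barB [ 0.459 -0.4    0.009]
bandA [ 0.553 -0.143  0.009]
stripe [0.538 0.132 0.118]
hl [0.709 0.246 0.12 ]
hr [ 0.666 -0.047  0.12 ]
fl [0.473 0.292 0.12 ]
fr [ 0.425 -0.018  0.12 ]
```

View pics/c1.png

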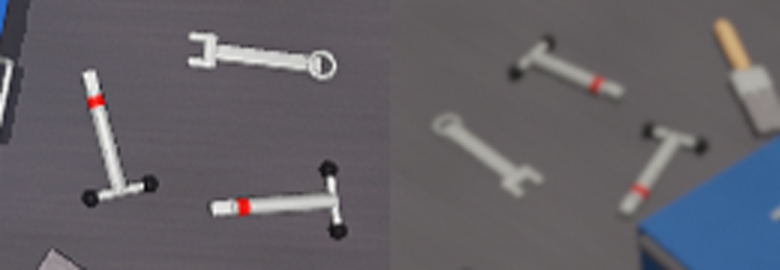

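The crop confirms it: left panel (top view), key B lies at crop (275,205), rightmost, with its band at (243,206) pointing left and its cross bar at (335,200). Key A is at (110,140) and the spanner at (260,58).

```bash
python3 - <<'E'
from h import *
t=np.load('top0.npz'); s=np.load('scene0.npz')
f=lambda a,b: two(ray(t['K'],t['C'],a),ray(s['K'],s['C'],b))
for n,a,b in [('bandB',(430.6,263.4),(258,153.2)),('bandA',(381.4,228.3),(273,187.9)),('stripe',(292.5,221),(343.1,202.7)),
 ('fr',(342,264),(330,166)),('hr',(355,184),(275,201)),('hl',(257,164),(345,262)),('fl',(234.5,241),(404,219))]:
    X,e=f(a,b); print(n,X.round(4),round(e,4))
E
```

```text
bandB [ 0.4489 -0.3039  0.0112] 0.0008
bandA [ 0.5499 -0.1447  0.0193] 0.0022
stripe [0.5405 0.1287 0.1265] 0.0033
fr [ 0.4232 -0.0154  0.1039] 0.0095
hr [ 0.6592 -0.0417  0.1188] 0.0139
hl [0.7072 0.2519 0.1202] 0.0062
fl [0.4737 0.2944 0.1162] 0.0001
```

>>> {"method": "carry_out", "body": {
  "deltas": "0 0 -60 0 0 0 0;-454 -254 -100 0 0 -0.23 0;-454 -254 -100 0 0 -0.23 0;-454 -254 -100 0 0 -0.23 0;-454 -254 -100 0 0 -0.23 0;-454 -254 -100 0 0 -0.23 0;-454 -254 -100 0 0 -0.23 0;-454 -254 -100 0 0 -0.23 0;-454 -254 -100 0 0 -0.23 0;-454 -254 -100 0 0 -0.23 0;-454 -254 -100 0 0 -0.23 0;-454 -254 -100 0 0 -0.23 0"
}}

```text
time_s: 1.65
eef_pos: [0.5398, 0.1315, 0.3309]
eef_rot: [-0.001, 0.074, 0.997, 0.0]
wrist_force: [0.2, 0.3, -0.7]
opening: 0.999
grasp_force: 0.0
```

```bash
python3 - <<'E'
from h import *
im,K,C=cam('wrist'); cv2.imwrite('pics/w1.png',im); np.savez('w1.npz',K=K,C=C,im=im,T=pose())
h=cv2.cvtColor(im,cv2.COLOR_BGR2HSV)
b=cv2.inRange(h,(105,140,60),(125,255,255)); r=cv2.inRange(h,(0,120,90),(8,255,255))|cv2.inRange(h,(172,120,90),(180,255,255))
k,l,st,ce=cv2.connectedComponentsWithStats(r)
for i in range(1,k):
    if st[i,4]>30: print('red',ce[i],st[i])
    
for q in cv2.findContours(b,cv2.RETR_EXTERNAL,cv2.CHAIN_APPROX_NONE)[0]:
    if cv2.contourArea(q)>5000:
        for p in cv2.approxPolyDP(cv2.convexHull(q),8,True)[:,0].tolist(): print(p,onz(K,C,p,.12).round(4))
E
```

```text
red [329.63902439 161.63902439] [313 158  35   8 205]
red [135.32432432 179.31531532] [127 174  17  12 111]
red [636.85057471 210.44827586] [633 201   7  19  87]
[639, 243] [0.6858 0.4673 0.12  ]
[639, 388] [0.9072 0.497  0.12  ]
[505, 317] [0.7658 0.3179 0.12  ]
[517, 253] [0.6784 0.3302 0.12  ]
[173, 65] [ 0.4246 -0.0029  0.12  ]
[491, 70] [0.4738 0.3001 0.12  ]
[460, 272] [0.694  0.2647 0.12  ]
[428, 282] [0.7021 0.2268 0.12  ]
[198, 273] [ 0.6505 -0.0398  0.12  ]
```

View pics/w1.png

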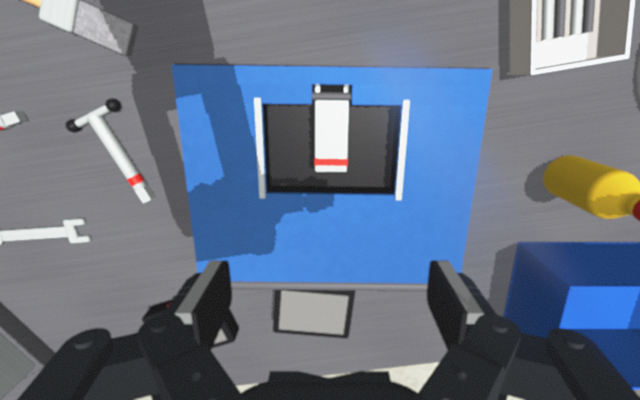

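The wrist view shows the lid with front corners at about (173,65) and (491,68) and its hinge edge near row 284. The paddle bar spans columns 314–349 and its free end is near row 171. Two pale rails flank the dish, at columns 262 and 404.

```bash
python3 - <<'E'
from h import *
t=np.load('top0.npz'); w=np.load('w1.npz'); K,C=w['K'],w['C']
print('stripe 2view',two(ray(t['K'],t['C'],(292.5,221)),ray(K,C,(329.6,161.6))))
print('fr',two(ray(t['K'],t['C'],(342,264.5)),ray(K,C,(173,65))),'fl',two(ray(t['K'],t['C'],(234.5,241)),ray(K,C,(491,68))))
for n,p in [('fr',(173,65)),('fl',(491,68)),('hr',(197,284)),('hl',(463,285)),('stripe',(329.6,161.6)),('bl',(349,171)),('br',(314,171)),('fm l',(352,100)),('fm r',(314,100)),('railR',(262,97)),('railR2',(262,198)),('railL',(406,99)),('railL2',(400,200))]: print(n,onz(K,C,p,.12).round(4))
g=cv2.cvtColor(w['im'],cv2.COLOR_BGR2GRAY); print(g[140,300:362].tolist()); print(g[150:185,331].tolist())
E
```

```text
stripe 2view (array([0.54366519, 0.13191796, 0.1056096 ]), np.float64(0.0007600752291796887))
fr (array([ 0.42321504, -0.01993614,  0.08171068]), np.float64(0.0051999023819654195)) fl (array([0.47046685, 0.2869641 , 0.14923363]), np.float64(0.0010274937335073518))
fr [ 0.4246 -0.0029  0.12  ]
fl [0.472  0.3001 0.12  ]
hr [ 0.6648 -0.0449  0.12  ]
hl [0.7123 0.2678 0.12  ]
stripe [0.5407 0.1325 0.12  ]
bl [0.5538 0.1514 0.12  ]
br [0.5484 0.1147 0.12  ]
fm l [0.4821 0.1636 0.12  ]
fm r [0.4766 0.1263 0.12  ]
railR [0.4662 0.0758 0.12  ]
railR2 [0.57   0.0539 0.12  ]
railL [0.4889 0.2167 0.12  ]
railL2 [0.5942 0.2023 0.12  ]
[75, 74, 74, 74, 75, 77, 76, 77, 76, 72, 62, 54, 45, 54, 119, 207, 244, 246, 245, 245, 245, 245, 245, 245, 245, 245, 246, 246, 246, 246, 246, 246, 246, 246, 246, 246, 246, 246, 246, 246, 246, 246, 245, 246, 246, 248, 247, 207, 122, 84, 80, 81, 83, 84, 84, 84, 84, 82, 84, 82, 85, 82]
[246, 245, 245, 245, 245, 245, 246, 243, 218, 162, 135, 133, 134, 133, 155, 208, 241, 246, 245, 245, 243, 204, 119, 71, 71, 72, 71, 71, 73, 67, 70, 69, 69, 69, 69]
```

>>> {"method": "carry_out", "body": {
  "deltas": "5 3 60 0 0 0 0;5 3 120 0 0 0 0;5 3 170 0 0 0 0;5 3 205 0 0 0 0;5 3 205 0 0 0 0"
}}

```text
time_s: 2.33
eef_pos: [0.5327, 0.1357, 0.1236]
eef_rot: [-0.003, 0.073, 0.997, -0.0]
wrist_force: [-0.4, 0.5, 0.5]
opening: 1.001
grasp_force: 0.0
```

```bash
python3 - <<'E'
from h import *
im,K,C=cam('wrist'); cv2.imwrite('pics/w2.png',im); np.savez('w2.npz',K=K,C=C,im=im,T=pose())
h=cv2.cvtColor(im,cv2.COLOR_BGR2HSV)
r=cv2.inRange(h,(0,120,90),(8,255,255))|cv2.inRange(h,(172,120,90),(180,255,255))
k,l,st,ce=cv2.connectedComponentsWithStats(r)
w=np.load('w1.npz')
for i in range(1,k):
    if st[i,4]>80: print('red',ce[i],st[i],onz(K,C,ce[i],.12),two(ray(K,C,ce[i]),ray(w['K'],w['C'],(329.6,161.6))))
print(pose()[:3,3])
E
```

```text
red [325.97081712 274.0885214 ] [ 290  266   73   17 1028] [0.54077849 0.13352728 0.12      ] (array([0.54084337, 0.13301792, 0.11974157]), np.float64(0.000984520700491544))
[0.53476015 0.13562343 0.12597515]
```

View pics/w2.png

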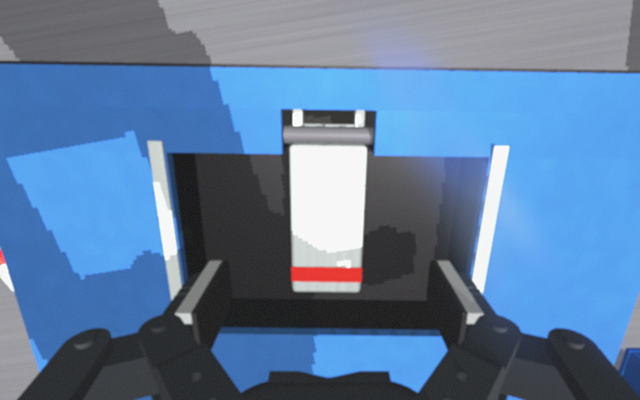

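The wrist view shows the open fingers (pads near columns 205 and 455) inside the dish rails, straddling the bar (columns 290–364, stripe at row 274). The bar stands at z = 0.120, as expected. I'll go down and grip.

>>> {"method": "carry_out", "body": {
  "deltas": "0 -1 16 0 0 0 0;0 -1 31 0 0 0 0;0 -1 31 0 0 0 0;0 -1 31 0 0 0 0.3;0 -1 31 0 0 0 0.5;0 -1 31 0 0 0 0.8;0 -1 31 0 0 0 0.8;0 -1 31 0 0 0 0.8;0 -1 31 0 0 0 0.8"
}}

```text
time_s: 3.5
eef_pos: [0.5362, 0.1339, 0.0957]
eef_rot: [0.0, 0.074, 0.997, 0.0]
wrist_force: [-0.5, 2.7, 4.3]
opening: 0.388
grasp_force: 62.9
```

```bash
cat > arc.py <<'E'
import numpy as np
def rot(f): # about +y: x,z plane
    return np.array([[np.cos(f),np.sin(f)],[-np.sin(f),np.cos(f)]])
def tcp(th,a):
    L=rot(th); P=rot(th-a); return L@np.array([-212,-5.])+P@(np.array([60,3.])+np.array([0,-19]))
def rows(seq,ref):
    d0=tcp(*ref); f0=ref[0]-ref[1]
    for th,a in seq:
        d=rot(f0).T@(tcp(th,a)-d0); print(th,a,f'{-d[0]:.1f} 0 {-d[1]:.1f} 0 {th-a-f0:.2f} 0')
E
python3 -c "
from arc import *
rows([(0,a) for a in (.1,.2,.3,.4,.5,.58)]+[(.08,.6),(.16,.6),(.24,.6)],(0,0)); print()
rows([(t,.6) for t in (.32,.4,.48,.56,.64,.72,.8,.88,.96,1.04,1.1)],(.24,.6))"
```

```text
0 0.1 -1.3 0 -6.1 0 -0.10 0
0 0.2 -2.0 0 -12.2 0 -0.20 0
0 0.3 -2.0 0 -18.4 0 -0.30 0
0 0.4 -1.5 0 -24.6 0 -0.40 0
0 0.5 -0.3 0 -30.7 0 -0.50 0
0 0.58 1.0 0 -35.5 0 -0.58 0
0.08 0.6 -0.3 0 -48.9 0 -0.52 0
0.16 0.6 -3.0 0 -60.9 0 -0.44 0
0.24 0.6 -6.7 0 -72.7 0 -0.36 0

0.32 0.6 -8.3 0 -9.1 0 0.08 0
0.4 0.6 -17.4 0 -17.5 0 0.16 0
0.48 0.6 -27.0 0 -25.1 0 0.24 0
0.56 0.6 -37.3 0 -32.0 0 0.32 0
0.64 0.6 -48.1 0 -38.0 0 0.40 0
0.72 0.6 -59.3 0 -43.1 0 0.48 0
0.8 0.6 -70.9 0 -47.4 0 0.56 0
0.88 0.6 -82.8 0 -50.6 0 0.64 0
0.96 0.6 -94.9 0 -53.0 0 0.72 0
1.04 0.6 -107.2 0 -54.3 0 0.80 0
1.1 0.6 -116.4 0 -54.7 0 0.86 0
```

>>> {"method": "carry_out", "body": {
  "deltas": "-1 0 -6 0 -0.1 0 0.8;-2 0 -12 0 -0.2 0 0.8;-2 0 -18 0 -0.3 0 0.8;-1.5 0 -25 0 -0.4 0 0.8;-0.5 0 -31 0 -0.5 0 0.8;1 0 -35.5 0 -0.58 0 0.8;0 0 -49 0 -0.52 0 0.8;-3 0 -61 0 -0.44 0 0.8;-6.7 0 -72.7 0 -0.36 0 0.8;-6.7 0 -72.7 0 -0.36 0 0.8"
}}

```text
time_s: 4.75
eef_pos: [0.5424, 0.1329, 0.1681]
eef_rot: [0.178, 0.073, 0.981, -0.013]
wrist_force: [0.1, 5.7, -3.2]
opening: 0.387
grasp_force: 62.5
```

>>> {"method": "carry_out", "body": {
  "deltas": "-8 0 -9 0 0.08 0 0.8;-17.5 0 -17.5 0 0.16 0 0.8;-27 0 -25 0 0.24 0 0.8;-37.3 0 -32 0 0.32 0 0.8;-48 0 -38 0 0.4 0 0.8;-59.3 0 -43 0 0.48 0 0.8;-71 0 -47.4 0 0.56 0 0.8;-83 0 -50.6 0 0.64 0 0.8;-95 0 -53 0 0.72 0 0.8;-107 0 -54 0 0.8 0 0.8;-107 0 -54 0 0.8 0 0.8;-107 0 -54 0 0.8 0 0.8"
}}

```text
time_s: 6.25
eef_pos: [0.6226, 0.1199, 0.2547]
eef_rot: [-0.217, 0.073, 0.973, 0.015]
wrist_force: [2.0, -3.0, -2.3]
opening: 0.385
grasp_force: 62.3
```

```bash
python3 - <<'E'
from h import *
a,_,_=cam('scene'); b,_,_=cam('top'); cv2.imwrite('pics/s2.png',np.hstack([a[50:350,200:520],b[80:380,180:500]]))
E
```

```text
(no output)
```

View pics/s2.png

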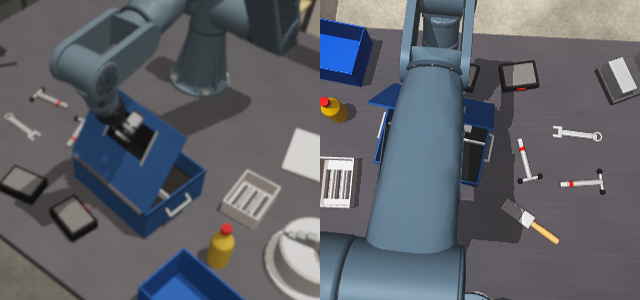

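The pictures show the lid standing open at about 1 rad, gripped by the paddle (scene part at (125,130)). The keys, spanner and cases have not moved. Next I release and withdraw.

>>> {"method": "carry_out", "body": {
  "deltas": "0 0 0 0 0 0 0.3;-2 0 0 0 0 0 0;-6 0 -5 0 0 0 0;-20 0 -40 0 0 0 0;-30 0 -100 0 0 0 0;-30 0 -150 0 0 0 0;0 0 -190 0 -0.15 0 0;0 0 -200 0 -0.3 0 0;0 0 -200 0 -0.44 0 0"
}}

```text
time_s: 7.48
eef_pos: [0.7083, 0.1081, 0.4397]
eef_rot: [0.004, 0.074, 0.997, 0.0]
wrist_force: [-0.6, -0.3, 0.2]
opening: 0.999
grasp_force: 0.0
```

```bash
python3 - <<'E'
from h import *
print(pose().round(3).tolist())
E
```

```text
[[-0.989, 0.147, 0.009, 0.708], [0.147, 0.989, -0.001, 0.108], [-0.009, 0.001, -1.0, 0.44], [0.0, 0.0, 0.0, 1.0]]
```

>>> {"method": "carry_out", "body": {
  "deltas": "0 -60 0 0 0 0.18 0;10 -120 0 0 0 0.36 0;50 -175 0 0 0 0.54 0;80 -225 0 0 0 0.72 0;110 -275 0 0 0 0.9 0;140 -325 20 0 0 1.08 0;170 -375 50 0 0 1.25 0;183 -425 90 0 0 1.31 0;183 -465 130 0 0 1.31 0;183 -495 175 0 0 1.31 0;183 -495 215 0 0 1.31 0;183 -495 215 0 0 1.31 0"
}}

```text
time_s: 8.98
eef_pos: [0.4514, -0.3533, 0.2191]
eef_rot: [-0.004, 0.666, 0.746, 0.001]
wrist_force: [0.2, 0.5, -0.1]
opening: 0.998
grasp_force: 0.0
```

```bash
python3 - <<'E'
from h import *
im,K,C=cam('wrist'); cv2.imwrite('pics/w3.png',im); np.savez('w3.npz',K=K,C=C,im=im,T=pose())
h=cv2.cvtColor(im,cv2.COLOR_BGR2HSV)
r=cv2.inRange(h,(0,120,90),(8,255,255))|cv2.inRange(h,(172,120,90),(180,255,255))
k,l,st,ce=cv2.connectedComponentsWithStats(r)
for i in range(1,k):
    if st[i,4]>40: print('red',ce[i],st[i],onz(K,C,ce[i],.018))
print(pose().round(3).tolist())
E
```

```text
red [332.58415842 110.71782178] [324 105  18  12 202] [ 0.44867378 -0.29944488  0.018     ]
[[-0.113, 0.994, -0.001, 0.453], [0.994, 0.113, 0.002, -0.354], [0.002, -0.001, -1.0, 0.222], [0.0, 0.0, 0.0, 1.0]]
```

View pics/w3.png

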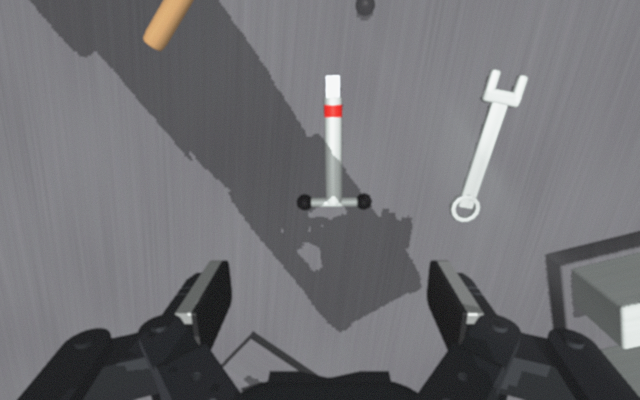

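The wrist view shows key B alone ahead of the fingers, with its band at (333,111), cross bar at (334,202) and square end at (333,75). The spanner is clear to the right at (485,145).

```bash
python3 - <<'E'
from h import *
t=np.load('top0.npz'); w=np.load('w3.npz'); K,C,T=w['K'],w['C'],w['T']
print(two(ray(t['K'],t['C'],(430.6,263.4)),ray(K,C,(332.6,110.7))))
b=onz(K,C,(332.6,110.7),.016); a=onz(K,C,(334,202),.012); e=onz(K,C,(333,75),.012)
u=(b-a)[:2]; L=np.hypot(*u); u/=L; print(a,b,e,L,np.arctan2(u[1],u[0]))
m=b[:2]-u*.051; print('mid',m, 'mid from bar',a[:2]+u*.046,'mid from end',e[:2]-u*.084)
d=np.r_[m,.002]-T[:3,3]; print('tool delta',(T[:3,:3].T@d*1000).round(1), 'yaw tool x',np.arctan2(T[1,0],T[0,0]))
E
```

```text
(array([ 0.44806844, -0.29896288,  0.02571206]), np.float64(0.0010335353925874085))
[ 0.46150038 -0.39519882  0.012     ] [ 0.44871885 -0.29958363  0.016     ] [ 0.44525808 -0.26660195  0.012     ] 0.09646569906771484 1.7036853328004382
mid [ 0.45547626 -0.35013398] mid from bar [ 0.45540547 -0.34960439] mid from end [ 0.45638793 -0.34986134]
tool delta [  3.2   3.5 219.9] yaw tool x 1.6837050330519896
```

>>> {"method": "carry_out", "body": {
  "deltas": "3 3.5 60 0 0 -0.02 0;3 3.5 120 0 0 -0.02 0;3 3.5 170 0 0 -0.02 0;3 3.5 200 0 0 -0.02 0.2;3 3.5 212 0 0 -0.02 0.4;3 3.5 218 0 0 -0.02 0.5;3 3.5 218 0 0 -0.02 0.7;3 3.5 218 0 0 -0.02 0.95;3 3.5 218 0 0 -0.02 0.95;3 3.5 218 0 0 -0.02 0.95;3 3.5 218 0 0 -0.02 0.95;3 3.5 218 0 0 -0.02 0.95"
}}

```text
time_s: 10.52
eef_pos: [0.4571, -0.3522, 0.0061]
eef_rot: [0.001, 0.659, 0.753, -0.0]
wrist_force: [-0.7, 1.2, 7.3]
opening: 0.178
grasp_force: 58.7
```

>>> {"method": "carry_out", "body": {
  "deltas": "0 0 0 0 0 0 0.6;0 0 0 0 0 0 0.6;0 0 2 0 0 0 0.6;0 0 3 0 0 0 0.6"
}}

```text
time_s: 11.02
eef_pos: [0.4559, -0.351, 0.0009]
eef_rot: [-0.0, 0.659, 0.753, 0.0]
wrist_force: [-0.2, -0.5, -0.0]
opening: 0.398
grasp_force: 0.0
```

```bash
python3 - <<'E'
from h import *
for i in range(3):
    cam('wrist'); o=sensors.get_obs(); print(o['eef_pos'],o['wrist_force'],o['opening'])
E
```

```text
[ 0.45589314 -0.35092841  0.00074956] [ 0.18443735  0.23248328 -1.49033278] 0.39592118972504337
[ 0.45591046 -0.35092556  0.00082597] [ 0.22462062 -0.25543838 -0.8756929 ] 0.398335299111877
[ 0.45597953 -0.35099395  0.00092921] [ 0.35168524  0.24400188 -0.05964725] 0.39976992462161764
```

>>> {"method": "carry_out", "body": {
  "deltas": "0 0 0 0 0 0 0.95;0 0 0 0 0 0 0.95;0 0 0 0 0 0 0.95;0 0 0 0 0 0 0.95;0 0 0 0 0 0 0.95"
}}

```text
time_s: 11.8
eef_pos: [0.4561, -0.3512, 0.0014]
eef_rot: [0.0, 0.659, 0.753, -0.0]
wrist_force: [-1.3, 1.5, 4.5]
opening: 0.183
grasp_force: 58.6
```

>>> {"method": "carry_out", "body": {
  "deltas": "0 0 -10 0 0 0 0.95;0 0 -40 0 0 0 0.95;0 0 -100 0 0 0 0.95;0 0 -160 0 0 0 0.95;0 0 -220 0 0 0 0.95;0 0 -260 0 0 0 0.95;0 0 -260 0 0 0 0.95"
}}

```text
time_s: 12.68
eef_pos: [0.4575, -0.3525, 0.2654]
eef_rot: [0.004, 0.659, 0.753, -0.0]
wrist_force: [0.6, -0.5, -2.7]
opening: 0.182
grasp_force: 58.9
```

```bash
python3 - <<'E'
from h import *
im,K,C=cam('wrist'); t,Kt,Ct=cam('top'); np.savez('t2.npz',im=t,K=Kt,C=Ct); o=sensors.get_obs(); print(pose().round(4).tolist(),o['wrist_force'],o['opening'],o['grasp_force'])
cv2.imwrite('pics/w4.png',np.vstack([cv2.resize(im,(480,300)),cv2.resize(t[80:300,160:512],(480,300))]))
E
```

```text
[[-0.1326, 0.9912, -0.0009, 0.4556], [0.9912, 0.1326, 0.0011, -0.3505], [0.0012, -0.0007, -1.0, 0.2601], [0.0, 0.0, 0.0, 1.0]] [-0.50437307 -0.49270911 -3.54162729] 0.18120075934669552 58.90955328941345
```

View pics/w4.png

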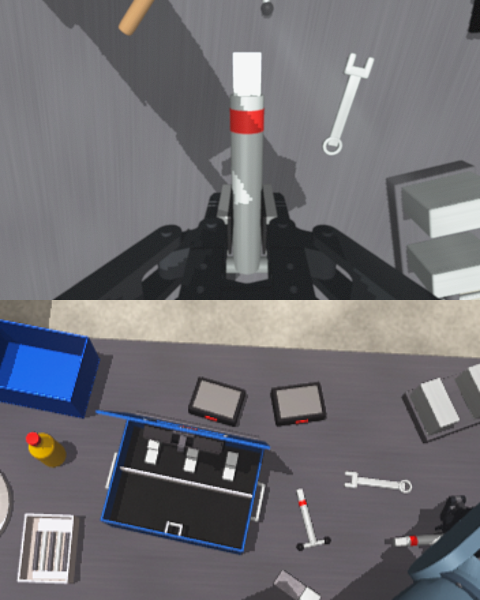

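The wrist view shows the key gripped level, band at crop (247,121), pointing along tool x. The top view below it shows the lid fully open and the front tray empty. A small catch bracket sits at the middle of the tray's front wall, at crop (175,527). Next I carry the key over the tray and measure it.

>>> {"method": "carry_out", "body": {
  "deltas": "50 0 -30 0 0 0 0.95;100 10 -60 0 0 0 0.95;150 25 -70 0 0 0.05 0.95;200 40 -70 0 0 0.1 0.95;250 55 -70 0 0 0.15 0.95;300 70 -70 0 0 0.2 0.95;350 85 -70 0 0 0.25 0.95;400 100 -70 0 0 0.286 0.95;450 115 -70 0 0 0.286 0.95;478 120 -70 0 0 0.286 0.95;478 120 -70 0 0 0.286 0.95;478 120 -70 0 0 0.286 0.95"
}}

```text
time_s: 14.28
eef_pos: [0.5109, 0.1381, 0.3291]
eef_rot: [-0.001, 0.759, 0.651, -0.002]
wrist_force: [0.0, -0.6, -2.2]
opening: 0.184
grasp_force: 59.1
```

```bash
python3 - <<'E'
from h import *
im,K,C=cam('wrist'); np.savez('w5.npz',im=im,K=K,C=C,T=pose()); print(pose().round(4).tolist(),sensors.get_obs()['opening'])
t=np.load('t2.npz')['im'][180:280,220:380]
cv2.imwrite('pics/w5.png',np.vstack([cv2.resize(im,(560,350)),cv2.resize(t,(384,240),interpolation=cv2.INTER_CUBIC)[:, :].copy() if 0 else cv2.copyMakeBorder(cv2.resize(t,(400,250),interpolation=cv2.INTER_CUBIC),0,0,0,160,cv2.BORDER_CONSTANT)]))
E
```

```text
[[0.1532, 0.9882, -0.0026, 0.5112], [0.9882, -0.1532, -0.0005, 0.1377], [-0.0009, -0.0025, -1.0, 0.3296], [0.0, 0.0, 0.0, 1.0]] 0.18108942476306247
```

View pics/w5.png

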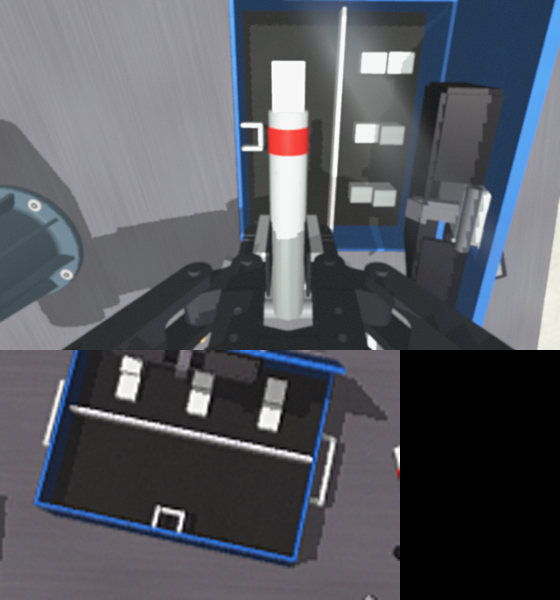

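The wrist view shows the key over the tray: catch bracket at crop (252,136), divider running from (344,8) to (332,226). The bottom view shows the same bracket at (169,519) and the divider from (72,408) to (310,460).

```bash
python3 - <<'E'
from h import *
t=np.load('t2.npz'); w=np.load('w5.npz'); T=w['T']; s=640/560
e=np.array([.988,-.152]); n=np.array([.152,.988]); F=np.array([.4483,.1486])
def show(nm,X): print(nm,X.round(4),'from front mid (x,y)',((X[:2]-F)@e).round(4),((X[:2]-F)@n).round(4))
for nm,a,b in [('brL',(283.2,244),(261*s,125*s)),('brR',(293.6,245.6),(261*s,149*s)),('divL',(248.8,203.2),(344*s,8*s)),('divR',(344,224),(332*s,228*s))]:
    X,er=two(ray(t['K'],t['C'],a),ray(w['K'],w['C'],b)); show(nm,X); print(er)
for nm,b,z in [('div z.078 L',(344,8),.078),('div z.078 R',(332,226),.078),('rim front',(237,100),.115),('floor right edge',(290,226),.05),('jaw-wall floor',(405,222),.05)]:
    show(nm,onz(w['K'],w['C'],np.array(b)*s,z))
for nm,a in [('divL',(248.8,203.2)),('divR',(344,224))]: show('top '+nm,onz(t['K'],t['C'],a,.078))
for b in [(289,141),(288,86)]: show('key',onz(w['K'],w['C'],np.array(b)*s,T[2,3]+.008+.009))
show('tcp',T[:3,3])
E
```

```text
brL [0.4772 0.1561 0.0802] from front mid (x,y) 0.0274 0.0118
0.0014310221386416215
brR [0.4729 0.125  0.0857] from front mid (x,y) 0.0279 -0.0195
0.00039535078021941467
divL [ 0.6132  0.2871 -0.0015] from front mid (x,y) 0.1418 0.1619
0.0006262305370569111
divR [ 0.5537 -0.0244  0.0539] from front mid (x,y) 0.1304 -0.1549
0.0038989233764640716
div z.078 L [0.598  0.2758 0.078 ] from front mid (x,y) 0.1285 0.1485
div z.078 R [ 0.5541 -0.0075  0.078 ] from front mid (x,y) 0.1283 -0.1382
rim front [0.4596 0.1942 0.115 ] from front mid (x,y) 0.0042 0.0468
floor right edge [ 0.4907 -0.0138  0.05  ] from front mid (x,y) 0.0666 -0.154
jaw-wall floor [ 0.6702 -0.0337  0.05  ] from front mid (x,y) 0.2469 -0.1464
top divL [0.596  0.2711 0.078 ] from front mid (x,y) 0.1273 0.1435
top divR [ 0.5475 -0.0224  0.078 ] from front mid (x,y) 0.124 -0.1539
key [0.52   0.1906 0.3466] from front mid (x,y) 0.0644 0.0524
key [0.5229 0.2129 0.3466] from front mid (x,y) 0.064 0.0748
tcp [0.5112 0.1377 0.3296] from front mid (x,y) 0.0638 -0.0012
```

>>> {"method": "carry_out", "body": {
  "deltas": "-25 2 30 0 0 0 0.95;-49 2 80 0 0 0 0.95;-49 2 130 0 0 0 0.95;-49 2 180 0 0 0 0.95;-49 2 220 0 0 0 0.95;-49 2 250 0 0 0 0.95;-49 2 266 0 0 0 0.95;-49 2 270 0 0 0 0.95;-49 2 272 0 0 0 0.95;-49 2 273 0 0 0 0.95;-49 2 273 0 0 0 0.95"
}}

```text
time_s: 15.7
eef_pos: [0.5068, 0.0899, 0.059]
eef_rot: [0.001, 0.759, 0.651, 0.001]
wrist_force: [1.6, -0.3, -3.6]
opening: 0.182
grasp_force: 59.1
```

```bash
python3 - <<'E'
from h import *
o=sensors.get_obs(); print(o['eef_pos'],o['wrist_force'],o['torque'])
E
```

```text
[0.50675469 0.08986522 0.05896818] [ 1.57061954 -0.30277414 -3.56770789] [-0.02241591  0.01071206 -0.00951323]
```

>>> {"method": "carry_out", "body": {
  "deltas": "0 0 2 0 0 0 0.95;0 0 3 0 0 0 0.95;0 0 4 0 0 0 0.95;0 0 5 0 0 0 0.95;0 0 5 0 0 0 0.95"
}}

```text
time_s: 16.32
eef_pos: [0.5061, 0.0898, 0.053]
eef_rot: [-0.0, 0.759, 0.651, -0.0]
wrist_force: [-0.6, -0.3, -2.9]
opening: 0.183
grasp_force: 59.1
```

```bash
python3 - <<'E'
from h import *
cam('wrist');o=sensors.get_obs(); print(o['eef_pos'],o['wrist_force'],o['torque'])
E
```

```text
[0.50609247 0.0898303  0.05309341] [ 0.03601558  0.20538125 -1.4083895 ] [ 0.02646414  0.01180066 -0.00236849]
```

>>> {"method": "carry_out", "body": {
  "deltas": "0 0 1 0 0 0 0.95;0 0 1 0 0 0 0.95;0 0 1.5 0 0 0 0.95;0 0 1.5 0 0 0 0.95"
}}

```text
time_s: 16.88
eef_pos: [0.5061, 0.0898, 0.0516]
eef_rot: [-0.0, 0.759, 0.651, -0.0]
wrist_force: [0.5, 0.9, -2.3]
opening: 0.184
grasp_force: 59.1
```

```bash
python3 - <<'E'
from h import *
cam('wrist');o=sensors.get_obs(); print(o['eef_pos'],o['wrist_force'],o['torque'])
E
```

```text
[0.50614189 0.08983892 0.0516617 ] [-1.12633646 -0.30106954 -2.45005109] [ 0.02375182 -0.00737191 -0.01157869]
```

>>> {"method": "carry_out", "body": {
  "deltas": "0 0 0.7 0 0 0 0.95;0 0 0.7 0 0 0 0.95;0 0 1.4 0 0 0 0.95;0 0 1.4 0 0 0 0.95"
}}

```text
time_s: 17.42
eef_pos: [0.5063, 0.0898, 0.0513]
eef_rot: [0.0, 0.759, 0.651, -0.0]
wrist_force: [-4.9, 0.1, 9.4]
opening: 0.184
grasp_force: 60.6
```

```bash
python3 - <<'E'
from h import *
cam('wrist');o=sensors.get_obs(); print(o['eef_pos'],o['wrist_force'],o['torque'])
E
```

```text
[0.50630801 0.08981205 0.05131944] [-5.43987389 -0.07421942 10.33689024] [-0.01578634  0.90214173 -0.04245891]
```

Contact with the tray floor (about 10 N) comes at the expected height. I'll open gently and rise.

>>> {"method": "carry_out", "body": {
  "deltas": "0 0 -0.7 0 0 0 0.95;0 0 -0.7 0 0 0 0.5;0 0 -0.7 0 0 0 0.5;0 0 -0.7 0 0 0 0.5;0 0 -0.7 0 0 0 0.5;0 0 -15 0 0 0 0.5;0 0 -50 0 0 0 0.5;0 0 -110 0 0 0 0.5;0 0 -170 0 0 0 0.5;0 0 -230 0 0 0 0.5;0 0 -290 0 0 0 0.5;0 0 -340 0 0 0 0.5"
}}

```text
time_s: 18.98
eef_pos: [0.5059, 0.0899, 0.3943]
eef_rot: [0.001, 0.759, 0.651, 0.001]
wrist_force: [1.8, 0.1, -0.4]
opening: 0.496
grasp_force: 0.0
```

```bash
python3 - <<'E'
from h import *
im,K,C=cam('wrist'); np.savez('w6.npz',im=im,K=K,C=C,T=pose()); print(pose().round(4).tolist(),sensors.get_obs()['q'].round(2))
cv2.imwrite('pics/w6.png',im)
E
```

```text
[[0.1522, 0.9883, 0.0136, 0.5079], [0.9883, -0.1522, -0.0008, 0.0898], [0.0013, 0.0136, -0.9999, 0.4016], [0.0, 0.0, 0.0, 1.0]] [-0.06 -0.05  1.52 -0.    1.66  0.1 ]
```

View pics/w6.png

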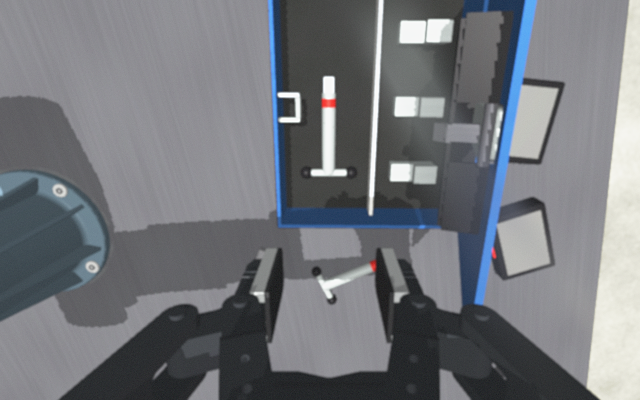

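The wrist view shows the key lying flat in the front tray: band at (329,103), cross bar at (328,172), clear of the catch at (289,108) and the divider at (376,100). The lid stands open at right. Now I'll go over the lid and behind it with the fingers shut.

>>> {"method": "carry_out", "body": {
  "deltas": "0 0 -45 0 0 0 1;-20 10 -45 0 0 0 1;-46 60 -45 0 0 0 1;-46 110 -45 0 0 0 1;-46 160 -45 0 0 0 1;-46 160 -45 0 0 0 1;-46 160 -45 0 0 0 1"
}}

```text
time_s: 19.9
eef_pos: [0.6569, 0.0201, 0.4354]
eef_rot: [-0.0, 0.759, 0.651, -0.0]
wrist_force: [0.4, 0.1, -0.3]
opening: -0.003
grasp_force: 0.0
```

```bash
python3 - <<'E'
from h import *
t,K,C=cam('top'); o=sensors.get_obs(); T=pose(); print(T.round(4).tolist(),o['wrist_force'],o['opening'])
H=np.array([.6886,.1115]); e=np.array([.988,-.152]); n=np.array([.152,.988]); d=T[:2,3]-H; print('box xy rel hinge',d@e,d@n)
# lid front edge in top view: topmost-blue edge line, at z .343
b=cv2.inRange(cv2.cvtColor(t,cv2.COLOR_BGR2HSV),(105,140,60),(125,255,255))
k,l,st,ce=cv2.connectedComponentsWithStats(b)
for i in range(1,k):
    if st[i,4]>150: print(st[i])
X=lambda x,y,z: px(K,C,np.r_[H+x*e+y*n,z])
print('expected lid edge px',X(-.076,.155,.343),X(-.076,-.155,.343))
E
```

```text
[[0.1521, 0.9884, 0.0009, 0.6566], [0.9884, -0.1521, -0.0001, 0.0203], [0.0001, 0.0009, -1.0, 0.4363], [0.0, 0.0, 0.0, 1.0]] [-0.46818582 -0.09371307  1.00050257] 0.0036908423393154084
box xy rel hinge -0.017757607847258 -0.09494904969607208
[ 136   93   97   74 4884]
[230 161  50  89 406]
expected lid edge px [228.35942305 161.39085404] [356.26884493 187.33170695]
```

```bash
python3 -c "
import numpy as np
r=213
for th in (1.25,1.15,1.05,.95,.85,.75,.65,.55,.45,.35,.25,.15,.1,.05):
    x=-r*np.cos(th)+5*np.sin(th)+14.5; z=115+r*np.sin(th)+5*np.cos(th)
    print(th,'ty %.0f tz %.0f'%(x+17.8,436.3-z))"
```

```text
1.25 ty -30 tz 118
1.15 ty -50 tz 125
1.05 ty -69 tz 134
0.95 ty -88 tz 145
0.85 ty -105 tz 158
0.75 ty -120 tz 172
0.65 ty -134 tz 188
0.55 ty -147 tz 206
0.45 ty -157 tz 224
0.35 ty -166 tz 244
0.25 ty -173 tz 264
0.15 ty -178 tz 285
0.1 ty -179 tz 295
0.05 ty -180 tz 306
```

>>> {"method": "carry_out", "body": {
  "deltas": "0 0 60 0 0 0 1;0 0 116 0 0 0 1;0 -15 117 0 0 0 1;0 -30 118 0 0 0 1;0 -50 125 0 0 0 1;0 -69 134 0 0 0 1;0 -88 145 0 0 0 1;0 -105 158 0 0 0 1;0 -120 172 0 0 0 1;0 -134 188 0 0 0 1;0 -147 206 0 0 0 1;0 -157 224 0 0 0 1"
}}

```text
time_s: 21.45
eef_pos: [0.5013, 0.0444, 0.2128]
eef_rot: [0.001, 0.759, 0.651, 0.001]
wrist_force: [-0.1, -0.5, -0.1]
opening: 0.001
grasp_force: 0.2
```

```bash
python3 - <<'E'
from h import *
o=sensors.get_obs(); T=pose(); print(T[:3,3].round(4).tolist(),o['wrist_force'],o['opening'])
E
```

```text
[0.5013, 0.0444, 0.2128] [-0.05155723 -0.48130545 -0.09168428] 0.0013316422322066288
```

>>> {"method": "carry_out", "body": {
  "deltas": "0 0 0 0 0 0 1;0 0 0 0 0 0 1;0 0 0 0 0 0 1;0 0 0 0 0 0 1;0 0 0 0 0 0 1;0 0 0 0 0 0 1;0 0 0 0 0 0 1;0 0 0 0 0 0 1"
}}

```text
time_s: 22.45
eef_pos: [0.5021, 0.0439, 0.2112]
eef_rot: [-0.0, 0.759, 0.651, -0.0]
wrist_force: [-0.3, 0.7, -0.9]
opening: 0.003
grasp_force: 0.0
```

```bash
python3 - <<'E'
from h import *
H=np.array([.6886,.1115]); e=np.array([.988,-.152]); n=np.array([.152,.988])
for c in ['top','scene']:
    t,K,C=cam(c)
    b=cv2.inRange(cv2.cvtColor(t,cv2.COLOR_BGR2HSV),(105,140,60),(125,255,255))
    k,l,st,ce=cv2.connectedComponentsWithStats(b)
    for i in range(1,k):
        if st[i,4]>150: 
            ys,xs=np.where(l==i); j=xs.argmin(); j2=xs.argmax(); j3=ys.argmax(); print(c,st[i],(xs[j],ys[j]),(xs[j2],ys[j2]),(xs[j3],ys[j3]))
    for th in (1.25,.7,.4,.08,0): print(th,*[px(K,C,np.r_[H-.24*np.cos(th)*e+y*n,.115+.24*np.sin(th)]).round(0) for y in (.155,-.155)])
print(sensors.get_obs()['wrist_force'])
E
```

```text
top [ 136   93   97   74 4503] (np.int64(136), np.int64(137)) (np.int64(232), np.int64(123)) (np.int64(220), np.int64(166))
top [ 232  164   66   89 3055] (np.int64(232), np.int64(237)) (np.int64(297), np.int64(173)) (np.int64(272), np.int64(252))
top [291 231  53  36 947] (np.int64(291), np.int64(256)) (np.int64(343), np.int64(232)) (np.int64(335), np.int64(266))
1.25 [228. 161.] [356. 187.]
0.7 [224. 211.] [345. 236.]
0.4 [226. 229.] [341. 253.]
0.08 [231. 239.] [338. 262.]
0 [232. 240.] [337. 263.]
scene [ 25  88  22  25 371] (np.int64(25), np.int64(92)) (np.int64(46), np.int64(105)) (np.int64(35), np.int64(112))
scene [  0  90  20  31 382] (np.int64(0), np.int64(90)) (np.int64(19), np.int64(108)) (np.int64(0), np.int64(120))
scene [ 273  162  133  125 7566] (np.int64(273), np.int64(200)) (np.int64(405), np.int64(214)) (np.int64(343), np.int64(286))
scene [ 337  299  125  101 8016] (np.int64(337), np.int64(352)) (np.int64(461), np.int64(365)) (np.int64(376), np.int64(399))
1.25 [375. 193.] [290. 131.]
0.7 [400. 192.] [318. 135.]
0.4 [406. 202.] [327. 145.]
0.08 [407. 216.] [330. 161.]
0 [406. 221.] [330. 165.]
[ 0.55655516 -0.34226539  0.21908964]
```

The lid has sunk and rests ajar: its front edge at scene (405,214) matches about 0.08 rad. I'll move to the plain plate near the front edge and press.

>>> {"method": "carry_out", "body": {
  "deltas": "0 -25 10 0 0 0 1;0 -48 30 0 0 0 1;0 -48 60 0 0 0 1;0 -48 70 0 0 0 1;0 -48 75 0 0 0 1;0 -48 80 0 0 0 1;0 -48 84 0 0 0 1;0 -48 87 0 0 0 1;0 -48 89 0 0 0 1;0 -48 91 0 0 0 1;0 -48 91 0 0 0 1"
}}

```text
time_s: 23.92
eef_pos: [0.4547, 0.0512, 0.1201]
eef_rot: [-0.0, 0.759, 0.651, -0.0]
wrist_force: [0.6, 0.1, 0.4]
opening: 0.001
grasp_force: 0.0
```

```bash
python3 - <<'E'
from h import *
o=sensors.get_obs(); print(o['eef_pos'],o['wrist_force'])
E
```

```text
[0.45465287 0.0511839  0.12010824] [0.64369021 0.07647179 0.44722105]
```

>>> {"method": "carry_out", "body": {
  "deltas": "0 0 1 0 0 0 1;0 0 2 0 0 0 1;0 0 3 0 0 0 1;0 0 3 0 0 0 1"
}}

```text
time_s: 24.42
eef_pos: [0.4548, 0.0512, 0.1189]
eef_rot: [0.0, 0.759, 0.651, -0.0]
wrist_force: [-8.4, 0.4, 17.3]
opening: 0.003
grasp_force: 8.6
```

>>> {"method": "carry_out", "body": {
  "deltas": "0 0 1 0 0 0 1;0 0 1.5 0 0 0 1;0 0 1.5 0 0 0 1"
}}

```text
time_s: 24.8
eef_pos: [0.4549, 0.0512, 0.1184]
eef_rot: [0.0, 0.759, 0.651, -0.0]
wrist_force: [-11.1, 1.0, 26.5]
opening: 0.0
grasp_force: 13.2
```

>>> {"method": "carry_out", "body": {
  "deltas": "0 0 -10 0 0 0 1;0 0 -60 0 0 0 1;0 0 -120 0 0 0 1;0 0 -180 0 0 0 1;0 -30 -240 0 0 0 1;0 -80 -280 0 0 0 1;0 -100 -280 0 0 0 1;0 -100 -280 0 0 0 1"
}}

```text
time_s: 25.8
eef_pos: [0.3554, 0.0667, 0.3969]
eef_rot: [0.001, 0.759, 0.651, 0.001]
wrist_force: [0.1, -0.1, 0.2]
opening: 0.003
grasp_force: 0.0
```

```bash
python3 - <<'E'
from h import *
H=np.array([.6886,.1115]); e=np.array([.988,-.152]); n=np.array([.152,.988])
red=lambda im:(lambda h: cv2.inRange(h,(0,120,90),(8,255,255))|cv2.inRange(h,(172,120,90),(180,255,255)))(cv2.cvtColor(im,cv2.COLOR_BGR2HSV))
R0=[]
for c in ['top','scene']:
    t,K,C=cam(c); t0=np.load(c+'0.npz')['im']
    for nm,im in (('before',t0),('now',t)):
        k,l,st,ce=cv2.connectedComponentsWithStats(red(im)); print(c,nm,[ce[i].round(1).tolist() for i in range(1,k) if st[i,4]>6])
    print(' lid edge ys scene/top diff:')
    for nm,im in (('before',t0),('now',t)):
        b=cv2.inRange(cv2.cvtColor(im,cv2.COLOR_BGR2HSV),(105,140,60),(125,255,255)); x=395 if c=='scene' else 245
        print(nm,np.where(b[:,x])[0][[0,-1]],x, [int(np.where(b[120:260,xx])[0][0])+120 if b[120:260,xx].any() else None for xx in (300,340,370,400)])
print(sensors.get_obs()['time_s'])
E
```

```text
top before [[314.2, 166.3], [381.0, 168.6], [183.5, 181.2], [292.5, 221.0], [381.4, 228.3], [430.6, 263.4]]
top now [[314.2, 166.3], [381.0, 168.6], [183.5, 181.2], [292.5, 221.0], [381.4, 228.3]]
 lid edge ys scene/top diff:
before [195 246] 245 [174, 182, None, None]
now [195 244] 245 [174, 182, None, None]
scene before [[258.0, 153.2], [273.0, 187.9], [343.1, 202.7], [426.2, 278.6]]
scene now [[273.0, 187.9], [343.1, 202.7], [426.2, 278.7]]
 lid edge ys scene/top diff:
before [212 399] 395 [184, 171, 193, 215]
now [212 399] 395 [183, 170, 193, 215]
25.9
```

```bash
python3 -c "
from h import *
print(ctrl.hand_in())"
```

```text
the job is handed in; nothing more can be done
None
```

The chuck key lies flat in the front tray, the lid is pressed shut with the paddle flush, and nothing I checked had moved; I handed it in at about 26 s, with the latch judged only from the pictures (paddle stripe back to 0.1 px).

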